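# Lay out two welcome trays on the hall table

## Task

Make up the welcome trays for two guest rooms. In the large oak tray: the black guidebook flat on the bare part of the tray, the candle upright on the round cork pad, and the orange-headed room key lying flat on the guidebook; in the small black tray: the red box of playing cards flat in the middle, with the blue-headed key lying flat on the box. Centre each key, head and blade together, on what it lies on; square the book and the box up with their trays, set the candle down without dropping it or tipping it over, and leave the spare green-headed key and the arch ornament where they are.

Things in the scene. Friction and masses are not known exactly. Their poses are not given: they have to be found in the camera images.
- guidebook: small black pocket guidebook lying flat, gold patches on its cover, 90 mm (x) by 64 mm (y) by 24 mm thick. Origin: middle of the underside, z up. About 140 g; grip it across the 64 mm.
- card_box: red box of playing cards lying flat, with a white-edged back, 88 mm (x) by 63 mm (y) by 20 mm thick. Origin: middle of the underside, z up. About 110 g; grip it across the 63 mm.
- candle: scented candle standing upright: cream-coloured glass, 56 mm across, with a paper band, and a brass lid on top with a small knob; 56 mm high to the lid, 68 mm to the lid's top, 76 mm over the knob. The lid is fast. Origin: middle of the underside, z up. About 240 g.
- key_orange: room key with an orange head, lying flat, one rigid piece 84 mm long and 14 mm thick: a rounded orange head, 46 mm long and 32 mm wide, with a brass collar and a steel blade. Origin: underside, middle of the whole 84 mm length; x points along it from head to blade tip, z up. The head spans x = -42 to +4 mm (its middle, the place to grip, across y, is at x = -19 mm); the blade is only 3 mm thick, at mid-height. About 60 g.
- key_blue: room key with a dark blue head, lying flat, one rigid piece 84 mm long and 14 mm thick: a rounded dark blue head, 46 mm long and 32 mm wide, with a brass collar and a steel blade. Origin: underside, middle of the whole 84 mm length; x points along it from head to blade tip, z up. The head spans x = -42 to +4 mm (its middle, the place to grip, across y, is at x = -19 mm); the blade is only 3 mm thick, at mid-height. About 60 g.
- key_green: spare room key with a green head; it stays where it is; same shape as the orange one (84 mm long, 32 mm wide, 14 mm thick). Origin: underside, middle of its length; x from head to blade tip.
- tray_oak: large brown oak tray, fixed where it stands; outer size 136 mm (x) by 216 mm (y), floor 6 mm thick, rim 8 mm wide and 14 mm high over the table (8 mm above the tray's floor). Origin: underside, at its middle; x is across the tray, y along it, z up. A round cork pad, pale with a dark edge, 70 mm across and flush with the floor, is centred at x = 0, y = +55 mm: the candle's place. The bare part for the guidebook is the rest, y = -100 to +20 mm (its middle is at y = -40 mm).
- tray_black: small square black tray, fixed where it stands; outer size 136 mm by 136 mm, floor 6 mm thick, rim 8 mm wide and 14 mm high over the table (8 mm above the tray's floor). Origin: underside, at its middle; x is across the tray, y along it, z up. Inside it measures 120 mm by 120 mm.
- arch: dark grey arch ornament (an upside-down U), 82 mm wide (y), 30 mm deep (x), 107 mm high, 450 g, loose; it stays where it is. Origin: on the table midway between its feet.
There are look-alikes about, which are no part of the job. What is shaped like the candle but purple is not meant.

How it is judged:
At the end, for the whole second after the job is handed in: Guidebook flat in the oak tray's bare part, card box flat within 30 mm of the black tray's middle, both square to 15 deg; candle upright, within 13 mm of the pad's middle in x and y; orange key flat on the book, blue key on the box, within 15 mm of its middle; all at rest (x of guidebook in the frame of tray_oak between -0.03 and 0.03 m and y of guidebook in the frame of tray_oak between -0.075 and -0.008 m and z of guidebook in the frame of tray_oak between 0.003 and 0.009 m and angle between each of guidebook, candle, card_box's own z axis and vertical below 0.06 rad and (angle between the x axis of guidebook and the x axis of tray_oak, either way round below 0.26 rad or angle between the x axis of guidebook and the y axis of tray_oak, either way round below 0.26 rad) and x of candle in the frame of tray_oak between -0.013 and 0.013 m and y of candle in the frame of tray_oak between 0.042 and 0.068 m and z of candle in the frame of tray_oak between 0.003 and 0.009 m and x of card_box in the frame of tray_black between -0.03 and 0.03 m and y of card_box in the frame of tray_black between -0.03 and 0.03 m and z of card_box in the frame of tray_black between 0.003 and 0.009 m and (angle between the x axis of card_box and the x axis of tray_black, either way round below 0.26 rad or angle between the x axis of card_box and the y axis of tray_black, either way round below 0.26 rad) and horizontal distance between key_orange and guidebook below 0.015 m and z of key_orange in the frame of guidebook between 0.021 and 0.028 m and angle between each of key_orange, key_blue's own z axis and vertical below 0.1 rad and horizontal distance between key_blue and card_box below 0.015 m and z of key_blue in the frame of card_box between 0.017 and 0.024 m and linear speed of each of guidebook, card_box, key_orange, key_blue, candle below 0.02 m/s); the robot touches nothing.
It fails at once if the candle is tipped over (angle between candle's own z axis and vertical above 0.7 rad).
It fails at once if the candle is dropped (in the air with nothing holding it, more than 20 mm above the tray's floor) (height (world z) of candle above 0.026 m and contact force between candle and anything else below 0.05 N).
It fails at once if the spare green key is moved more than 15 mm (distance of key_green from where it was at the start of the episode above 0.015 m).
It fails at once if the arch ornament is moved more than 15 mm (distance of arch from where it was at the start of the episode above 0.015 m).
It also fails if it takes over 134 s, if anything falls off the work surface, if the arm or the gripper's body presses on something with over 40 N, if the wrist force passes 120 N, or if a joint passes its speed limit or range.

## Robot

A 6-joint arm with a two-finger parallel gripper is mounted at the origin on the work surface. World frame = base frame: x ahead of the robot, y to its left, z up, the work surface at z = 0. Lengths are in m, angles in rad, forces in N, time in s.
With the tool pointing down it reaches from about 0.3 to 0.775 m from the base axis. Payload 14.6 kg.
Tool frame: the origin (TCP) lies at the centre of the arm's flange, where the gripper is bolted on; the fingertips stand 199 mm ahead of it and the grasp point (between the pads) lies 180 mm ahead of it; z points along the fingers, y is the line along which they close (so a half turn about z gives the same grasp; the last joint's range is limited). The gripper opens to 94 mm and grips with 3 to 60 N. Pads are 16 mm wide; open, the fingers measure 119 mm over their backs; the gripper's body (75 mm by 177 mm) begins 78 mm behind the grasp point.
Start: joints at [-1.19, 0.3, 1.521, -0, 1.321, -0.067], TCP at [0.238, -0.496, 0.405] pointing down, gripper open.
Joint ranges: [-3.03, 3.03], [-0.79, 2.21], [0.23, 2.52], [-1.04, 4.18], [0, 3.07], [-2.55, 2.55]. Speed limits (rad/s): [2.22, 2.22, 2.57, 3.14, 3.14, 3.14].

## Interface

Orientations are given as [roll, pitch, yaw] about the fixed x, y, z axes, in that order (R = Rz(yaw) Ry(pitch) Rx(roll)).
In Python, from station import ctrl gives the robot as it stands. The module is installed in compiled form; this text tells all that it offers.
- The arm moves only by the tool servo_tool, never from a script. Its argument "motion" is a list of rows, each a list of 5 numbers: the closure, from 0 (fully open) to 1 (shut), then the shift along the world's x, y, z in cm, then the turn about the world's z in degrees. A call has 1 to 20 rows; each row is the pose to reach, as a shift and turn from the pose commanded when the call began; what a row does not reach only later rows make up. A row lasts 1/8 s, in which the tool goes at most 62.5 mm and 10.7 degrees, less where a joint would pass 70% of its speed; a pose out of reach is approached as far as the arm can. A call with a gripper value outside its range is refused whole. The fingers move at their own pace and stop on an object; "squeeze" is the grip in N (left out, the last holds). Time passes only in rows, so rows that repeat a pose let the fingers close. It gives the time, the measured TCP pose, the force, the opening and the grip force at its end, in the units of the state.
- ctrl.get_obs(): the state, without advancing time (a new reading comes with each control period).
- ctrl.camera(name): name is "side" or "top"; returns a dict with "image" (480x640x3 uint8, red, green, blue), "fx", "fy", "cx", "cy" (pixels), "dist" ([k1, k2, p1, p2, k3] as OpenCV has them; the pictures are not rectified), "camera_from_world" (4x4, takes a point from world to camera coordinates). Camera axes: x right, y up, looking along -z (the intrinsics and any distortion apply to the point x, -y, -z); pixel columns grow to the right and rows downward; lengths in m; the calibration is good to about 2 mm. A picture is of the moment at which its call begins. There is no depth.
- ctrl.hand_in(): hands the job in; it is judged then, once.
The state is a dict: "time_s": time; "qpos": joint angles; "joint_vel": joint speeds; "tau": joint torques, N m; "ee_pos": TCP position; "eef_rot": TCP orientation; "force": force on the tool from outside, world axes, zero at the start; "moment": the same for the moment, N m; "grip_width": finger opening in m; "grip_force": force on a finger pad.
Only numpy, scipy, OpenCV 4.12 (cv2) and the standard library are available. Lean on these libraries where they do the work, as an engineer would, in place of code of your own. Each camera call takes 0.05 s, during which the arm holds its last target. There are 200 camera calls.

## Working session

There is one attempt and no reset: what is moved stays moved. The work goes in short steps, Python scripts to look and compute and a tool call to move; the robot and the scene stay as the last step left them, time stands still between calls to the robot, and variables do not carry over. Pictures are saved under pics/ and viewed, at most 14 in all, crops included, and the job is handed in when it is done.

Besides the shell and the picture viewer there is one more tool, called after "Call:" by a JSON object that holds its "op" and its "data". servo_tool: Moves the arm, as the interface text tells. Its arguments: {"type":"object","properties":{"motion":{"type":"array","items":{"type":"array","items":{"type":"number"}}},"squeeze":{"type":"number"}},"required":["motion"]}

```bash
mkdir -p pics
python3 - <<'E'
from station import ctrl
import cv2,pickle
for n in("top","side"):
    c=ctrl.camera(n); cv2.imwrite(f"pics/{n}0.png",c["image"][:,:,::-1]); pickle.dump(c,open(f"{n}0.pkl","wb"))
    print(n,c["fx"],c["fy"],c["cx"],c["cy"],c["dist"],c["camera_from_world"])
o=ctrl.get_obs();print(o)
E
```

```text
top 581.7362619770726 581.7362619770726 324.28761201206476 249.59190586107897 [-0.00840891  0.          0.          0.          0.        ] [[-0.00285811 -0.99997805 -0.00597791 -0.0041123 ]
 [ 0.99201931 -0.00358881  0.12603496 -0.48276316]
 [-0.12605365 -0.00556998  0.99200779 -1.3176646 ]
 [ 0.          0.          0.          1.        ]]
side 466.6189360543557 466.6189360543557 316.2712016523723 247.13347982754254 [0.04042127 0.         0.         0.         0.        ] [[-0.68626647 -0.72734477  0.00281328  0.32573692]
 [ 0.40261014 -0.37664495  0.83429231 -0.22626455]
 [-0.60575854  0.5736795   0.55131518 -0.79931831]
 [ 0.          0.          0.          1.        ]]
{'time_s': 0.1, 'qpos': array([-1.18959058e+00,  3.00385840e-01,  1.52152472e+00,  2.91433630e-07,
        1.32070212e+00, -6.66242115e-02]), 'joint_vel': array([-1.64466971e-05, -1.91214135e-03, -2.12623792e-03, -1.81629928e-03,
       -4.45095818e-04, -8.38311259e-04]), 'tau': array([ 1.25585902e-03, -5.32641721e+01, -3.53283942e+01,  7.09447078e-02,
        2.35047826e-02, -5.14225906e-05]), 'ee_pos': array([ 0.23812776, -0.49573749,  0.40415684]), 'eef_rot': array([-3.14057491e+00, -6.81899584e-05,  4.47829854e-01]), 'force': array([0.45717908, 0.04990712, 0.47638528]), 'moment': array([ 0.02336111, -0.03714897, -0.01819253]), 'grip_force': 0.0, 'grip_width': 0.09398153185932105}
```

View pics/top0.png

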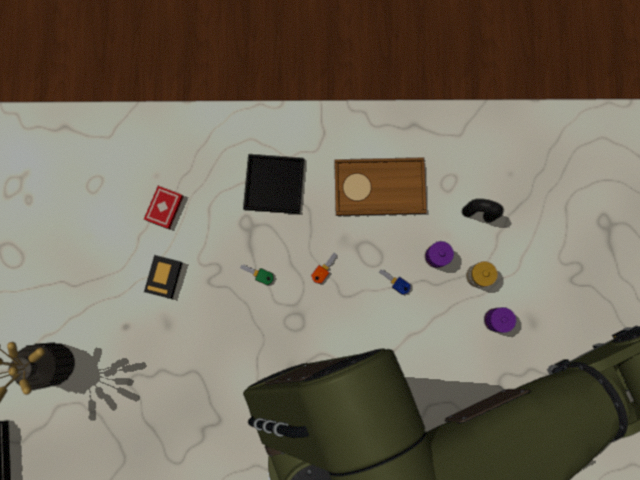

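View pics/side0.png

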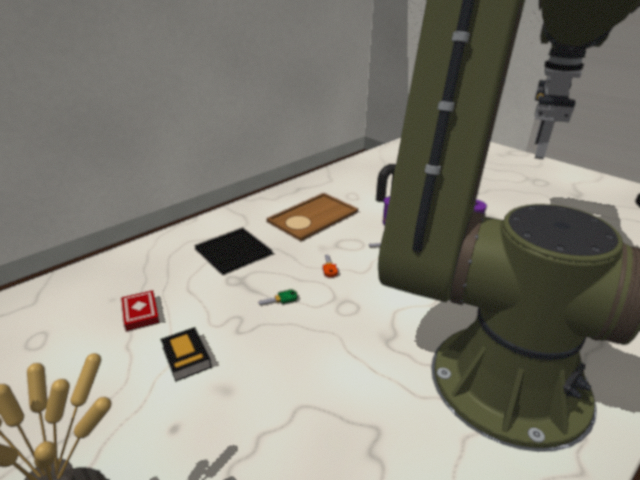

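The top view shows everything: card box (163,207), guidebook (164,277), black tray (275,184), oak tray (381,187) with its pad at (357,187). It also shows the keys green (264,276), orange (320,274) and blue (401,285), the brass-lidded candle (484,274), purple look-alikes at (440,254) and (501,320), and the arch (483,210). Side view agrees. Next I'll segment and measure.

```bash
cat > h.py <<'E'
import numpy as np,cv2,pickle
def toworld(c,uv,z):
    K=np.array([[c["fx"],0,c["cx"]],[0,c["fy"],c["cy"]],[0,0,1]])
    p=cv2.undistortPoints(np.float64(uv).reshape(-1,1,2),K,np.array(c["dist"])).reshape(-1,2)
    T=np.array(c["camera_from_world"]);R=T[:3,:3];o=-R.T@T[:3,3]
    d=np.c_[p[:,0],-p[:,1],-np.ones(len(p))]@R
    return (o+d*((z-o[2])/d[:,2])[:,None])[:,:2]
def topix(c,P):
    T=np.array(c["camera_from_world"]);q=np.c_[P,np.ones(len(P))]@T.T
    x=q[:,0]/-q[:,2];y=-q[:,1]/-q[:,2];r=x*x+y*y;k=1+c["dist"][0]*r
    return np.c_[c["fx"]*x*k+c["cx"],c["fy"]*y*k+c["cy"]]
def ortho(c,x0,x1,y0,y1,z,s=0.0005):
    # rows: x descending, cols: y descending
    X,Y=np.meshgrid(np.arange(x1,x0,-s),np.arange(y1,y0,-s),indexing="ij")
    m=topix(c,np.c_[X.ravel(),Y.ravel(),np.full(X.size,z)]).reshape(*X.shape,2).astype(np.float32)
    return cv2.remap(c["image"],m[...,0],m[...,1],cv2.INTER_CUBIC)
def blob(c,win,z,f):
    """win u0,u1,v0,v1; f(h,s,v)->mask ; returns centroid, rect in world plane z"""
    u0,u1,v0,v1=win;k=4
    im=cv2.resize(c["image"][v0:v1,u0:u1],None,fx=k,fy=k,interpolation=cv2.INTER_CUBIC)
    h,s,v=[a.astype(int) for a in cv2.split(cv2.cvtColor(im,cv2.COLOR_RGB2HSV))]
    m=f(h,s,v).astype(np.uint8)
    n,l,st,_=cv2.connectedComponentsWithStats(m)
    j=1+np.argmax(st[1:,4]);ct=max(cv2.findContours((l==j).astype(np.uint8),0,1)[0],key=cv2.contourArea).reshape(-1,2)
    W=toworld(c,(ct+.5)/k-.5+[u0,v0],z)
    (cx,cy),(w,hh),a=cv2.minAreaRect(np.float32(W*1000))
    if w<hh: w,hh,a=hh,w,a+90
    return W,(round(cx,1),round(cy,1),round(w,1),round(hh,1),round((a+90)%180-90,1))
E
cat > m.py <<'E'
from h import *
c=pickle.load(open("top0.pkl","rb"))
dark=lambda h,s,v:(v<70)
col=lambda lo,hi,sm=120,vm=60:(lambda h,s,v:(h>=lo)&(h<=hi)&(s>sm)&(v>vm))
red=lambda h,s,v:((h<6)|(h>172))&(s>100)&(v>80)
R=lambda *a:print(a[0],blob(c,*a[1:])[1])
R("card",(138,192,180,235),.020,lambda h,s,v:((h<8)|(h>170))&(s>90)&(v>90))
R("book",(138,190,250,305),.024,lambda h,s,v:(v<75)|((h>10)&(h<30)&(s>130)))
R("black",(235,315,145,225),.014,dark)
R("oak",(325,435,150,225),.014,lambda h,s,v:(s>70))
R("pad",(340,375,170,205),.006,lambda h,s,v:(s<115)&(v>150))
R("candle",(468,500,260,290),.068,lambda h,s,v:(s>110)&(h<30)&(v>60))
R("purp1",(420,460,235,272),.068,lambda h,s,v:(h>120)&(h<160)&(s>100)&(v>60))
R("purp2",(480,522,302,340),.068,lambda h,s,v:(h>120)&(h<160)&(s>100)&(v>60))
R("arch",(458,505,195,222),.107,lambda h,s,v:v<45)
for n,w,f,f2 in (("green",(235,280,258,290),col(40,85),0),("orange",(305,342,248,290),col(0,13,150,100),0),("blue",(375,415,262,298),col(105,130,120,30),0)):
    R(n+" head",w,.014,f)
    R(n+" all",w,.01,lambda h,s,v:(s>60)|(v<140))
crops=[ortho(c,*b)for b in((.36,.48,.27,.39,.012),(.30,.45,-.02,.10,.012),(.30,.45,-.2,-.08,.012))]
im=np.hstack([cv2.resize(x,(260,300)) for x in crops]);cv2.imwrite("pics/keys.png",im[:,:,::-1])
E
python3 m.py
```

```text
card (588.0, 377.0, 88.5, 63.2, -21.5)
book (421.2, 367.9, 87.9, 70.7, -14.2)
black (643.3, 113.5, 137.7, 137.3, -4.5)
oak (636.6, -138.5, 216.0, 137.8, -89.0)
pad (637.5, -83.3, 61.1, 61.0, -0.2)
candle (422.3, -363.0, 58.1, 55.0, -72.0)
purp1 (468.1, -266.9, 55.7, 53.8, -59.3)
purp2 (320.3, -399.6, 59.7, 55.8, -72.9)
arch (560.7, -354.6, 85.3, 47.8, 73.6)
green head (421.6, 133.8, 38.1, 27.6, 65.8)
green all (429.3, 150.5, 89.9, 35.0, 65.4)
orange head (426.1, 6.4, 38.7, 30.4, -35.7)
orange all (441.3, -8.3, 84.7, 40.3, -37.9)
blue head (398.4, -185.6, 36.4, 28.3, 54.7)
blue all (409.5, -169.9, 89.5, 36.2, 56.7)
```

```bash
cat > ov.py <<'E'
from h import *
from math import *
def rect(x,y,yaw,l,w,zs,ox=0,n=None):
    C,S=cos(radians(yaw)),sin(radians(yaw));out=[]
    q=[(ox+a*l/2,b*w/2)for a,b in((1,1),(1,-1),(-1,-1),(-1,1))] if n is None else [(l/2*cos(t),l/2*sin(t)) for t in np.linspace(0,2*pi,40)]
    return [np.array([(x+C*a-S*b,y+S*a+C*b,z) for a,b in q])/1000 for z in zs]
def draw(c,polys,win,k,fn):
    u0,u1,v0,v1=win
    im=cv2.resize(c["image"][v0:v1,u0:u1],None,fx=k,fy=k,interpolation=cv2.INTER_CUBIC)[:,:,::-1].copy()
    for p in polys:
        q=(topix(c,p)-[u0,v0]+.5)*k-.5
        cv2.polylines(im,[np.int32(np.round(q*8))],True,(0,255,255),1,cv2.LINE_AA,3)
    return im
def key(x,y,yaw):
    return rect(x,y,yaw,46,32,[0,14],-19)+rect(x,y,yaw,84,8,[7])
E
cat > o1.py <<'E'
from ov import *
c=pickle.load(open("top0.pkl","rb"))
P=key(430.5,151.5,115-0)[:0]+key(429.5,151,65)[:0]
P+=key(441,-6,-38)+key(409.5,-170,125-180+180-0)[:0]
P+=key(409.3,-170,56)+key(429.5,151,65)
P+=rect(588,377,-21.5,88,63,[0,20])+rect(421,369,-14.2,90,64,[0,24])
P+=rect(422,-363,0,56,0,[0,56,68],n=1)+rect(637,-138.5,1,136,216,[0,14])+rect(643,113.5,-4.5,136,136,[0,14])
P+=rect(636,-83.4,0,70,0,[6],n=1)
A=draw(c,P,(135,195,180,310),4,"");B=draw(c,P,(240,340,245,310),4,"");D=draw(c,P,(370,510,190,345),4,"")[:, :]
E_=draw(c,P,(235,435,145,225),3,"")
cv2.imwrite("pics/o1.png",np.hstack([np.pad(A,((0,620-A.shape[0]),(0,0),(0,0))),D])[:600])
B=cv2.resize(B,(600,390));E_=E_[:, :600]
cv2.imwrite("pics/o2.png",np.vstack([B[:350],E_]))
E
python3 o1.py
```

```text
(no output)
```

View pics/o1.png

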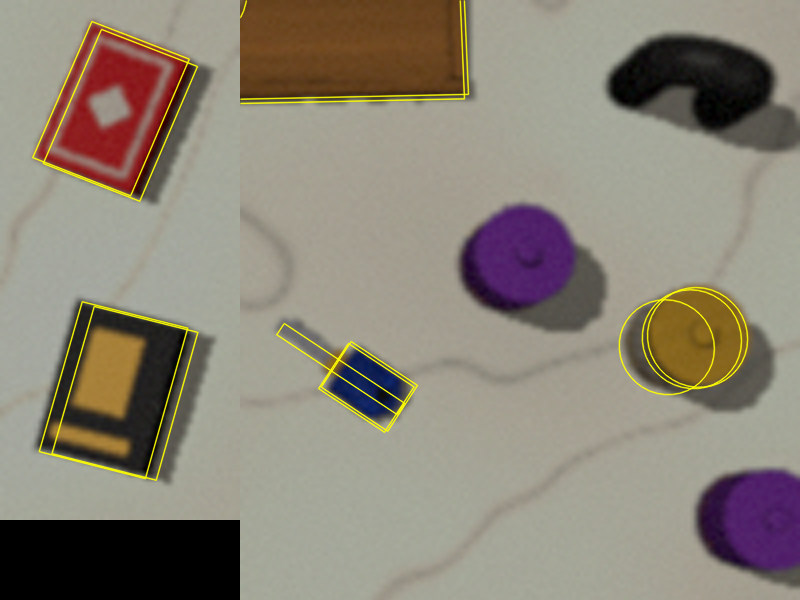

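View pics/o2.png

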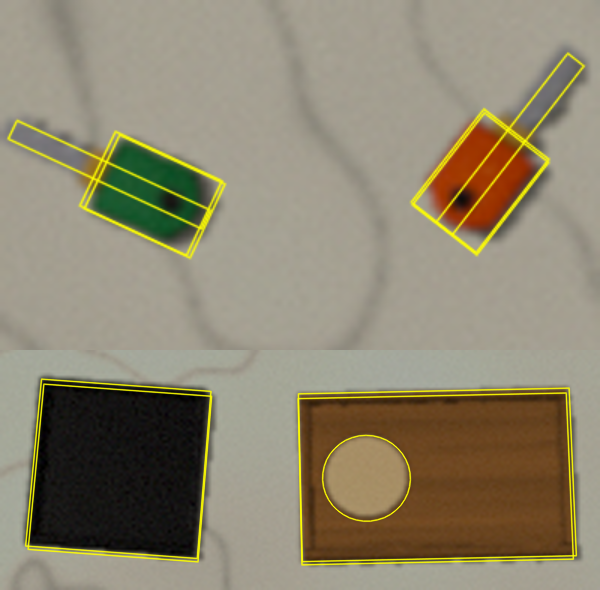

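The model overlays fit within 1–2 mm. Starting with the candle at (422,-363), with the closing axis turned away from its purple neighbours.

Call:
{"op": "servo_tool", "data": {"motion": [[0,5,3.5,0,6],[0,10,7,0,12],[0,15,11,0,16.3],[0,18.4,13.3,0,16.3],[0,18.4,13.3,0,16.3],[0,18.4,13.3,-4,16.3],[0,18.4,13.3,-9,16.3],[0,18.4,13.3,-14,16.3],[0,18.4,13.3,-17,16.3],[0,18.4,13.3,-19,16.3],[0,18.4,13.3,-19,16.3]], "squeeze": 25}}

```text
time_s: 1.48
ee_pos: [0.4213, -0.3631, 0.2133]
eef_rot: [-3.139, 0.0, 0.731]
force: [-0.5, -0.6, 0.6]
grip_width: 0.0941
grip_force: 0.0
```

```bash
cat > snap.py <<'E'
import sys
from ov import *
from station import ctrl
n,cam=sys.argv[1:3];w=list(map(int,sys.argv[3:7]))
c=ctrl.camera(cam);pickle.dump(c,open(n+".pkl","wb"))
k=min(800/(w[1]-w[0]),600/(w[3]-w[2]),4)
cv2.imwrite(f"pics/{n}.png",draw(c,[],w,k,""))
o=ctrl.get_obs();print(o["time_s"],o["ee_pos"],o["eef_rot"],o["force"],o["grip_width"],o["grip_force"])
E
python3 snap.py c1 top 380 560 190 340
```

```text
1.525 [ 0.42166834 -0.3632214   0.2145881 ] [-3.14063931e+00  1.42695665e-04  7.31601828e-01] [0.18513894 0.10220454 0.21717537] 0.09375969732495101 0.0
```

View pics/c1.png

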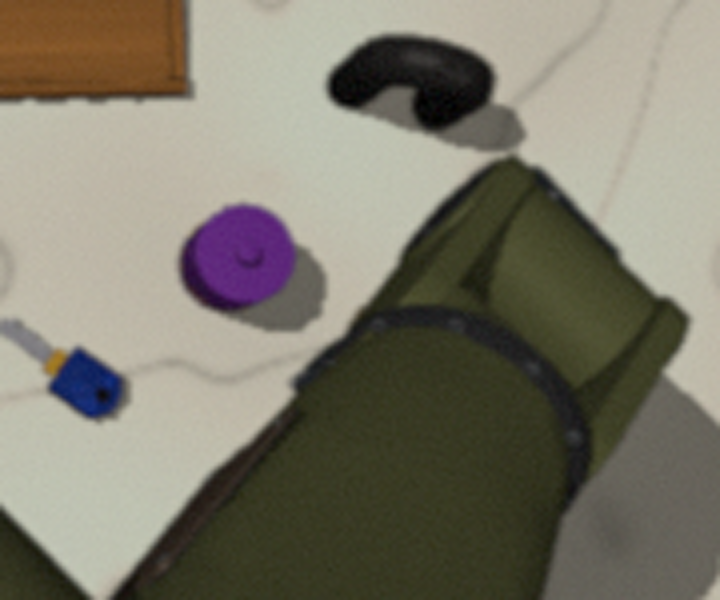

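The arm hides the candle here; the purple candle and the arch are undisturbed, with no contact force. Close and lift 10 cm.

Call:
{"op": "servo_tool", "data": {"motion": [[1,0,0,0,0],[1,0,0,0,0],[1,0,0,0,0],[1,0,0,0,0],[1,0,0,0,0],[1,0,0,0,0],[1,0,0,1,0],[1,0,0,3,0],[1,0,0,6,0],[1,0,0,9,0],[1,0,0,11,0],[1,0,0,12,0],[1,0,0,12,0]]}}

```text
time_s: 3.15
ee_pos: [0.4221, -0.3627, 0.3349]
eef_rot: [3.141, -0.0, 0.732]
force: [1.3, 0.7, -3.3]
grip_width: 0.0565
grip_force: 25.0
```

```bash
python3 snap.py c2 side 300 640 60 315
```

```text
3.2 [ 0.42202532 -0.36264947  0.33412712] [-3.14076397e+00  3.48531634e-05  7.32303574e-01] [-0.68496496  0.0107976  -3.52841847] 0.05642038177678722 24.988330453634262
```

View pics/c2.png

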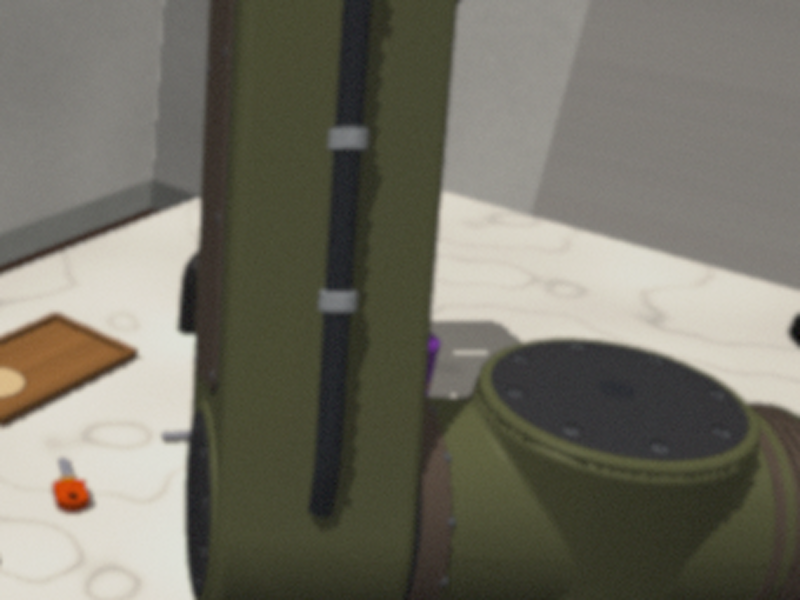

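Width 56.5 mm and about 2.5–3 N of load: the candle is held (the side view is blocked by the arm). Carry it to the pad.

Call:
{"op": "servo_tool", "data": {"motion": [[1,1.2,1.6,0,0],[1,3.6,4.7,0,0],[1,6.4,8.4,0,0],[1,9.2,12,0,0],[1,12,15.7,0,0],[1,14.8,19.4,0,0],[1,17.6,23,0,0],[1,19.8,25.9,0,0],[1,21,27.5,0,0],[1,21.4,28,0,0],[1,21.4,28,0,0],[1,21.4,28,-2,0],[1,21.4,28,-5,0],[1,21.4,28,-8,0],[1,21.4,28,-10,0],[1,21.4,28,-11,0],[1,21.4,28,-11.4,0],[1,21.4,28,-11.4,0]]}}

```text
time_s: 5.45
ee_pos: [0.6363, -0.0829, 0.2214]
eef_rot: [3.141, -0.001, 0.732]
force: [0.1, -0.1, -2.2]
grip_width: 0.0566
grip_force: 25.0
```

```bash
python3 snap.py c3 side 190 450 130 325
```

```text
5.5 [ 0.63631937 -0.082803    0.22149829] [ 3.14052904e+00 -7.97639977e-04  7.32321138e-01] [ 0.54773699 -0.05105313 -1.92123425] 0.056330919635288676 24.990428611636162
```

View pics/c3.png

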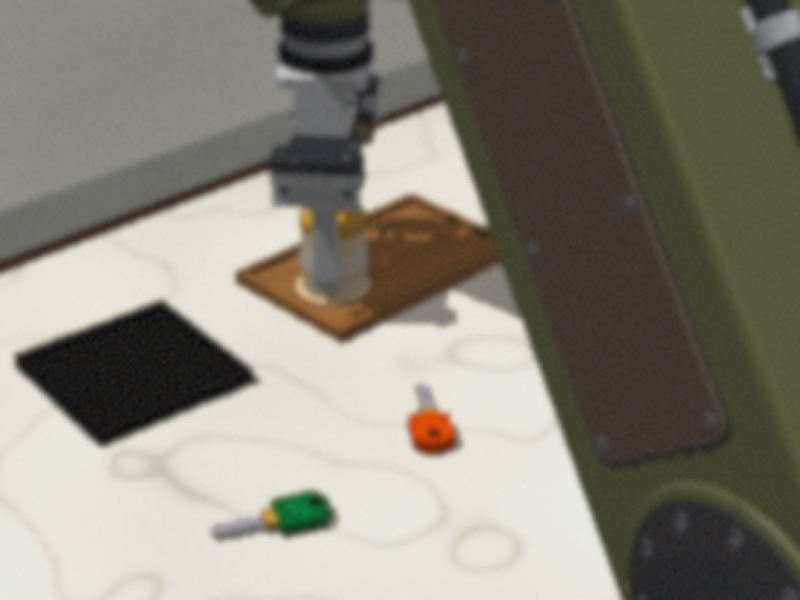

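The candle stands upright at the pad (335,285). Settle 1 mm, release and rise.

Call:
{"op": "servo_tool", "data": {"motion": [[1,0,0,-0.1,0],[1,0,0,-0.1,0],[0.3,0,0,-0.1,0],[0.2,0,0,-0.1,0],[0,0,0,-0.1,0],[0,0,0,-0.1,0],[0,0,0,-0.1,0],[0,0,0,2,0],[0,0,0,6,0],[0,0,0,11,0],[0,0,0,14,0],[0,0,0,15,0]]}}

```text
time_s: 7.0
ee_pos: [0.636, -0.0827, 0.3739]
eef_rot: [3.138, -0.003, 0.732]
force: [0.1, -1.0, 0.5]
grip_width: 0.0942
grip_force: 0.0
```

Run:
```python
from station import ctrl
o=ctrl.get_obs();p=o["ee_pos"];print(o["time_s"],p,o["eef_rot"][2]*57.296,o["grip_width"])
print("to book",(.421-p[0])*100,(.369-p[1])*100,165.8-o["eef_rot"][2]*57.296)
```

```text
7.0 [ 0.63595006 -0.08272033  0.37392475] 41.95761555251308 0.0941992705389456
to book -21.49500564017722 45.17203344753388 123.84238444748692
```

Call:
{"op": "servo_tool", "data": {"motion": [[0,-2.6,5.6,0,10.5],[0,-5.2,11.2,0,21],[0,-7.8,16.8,0,31.5],[0,-10.4,22.4,0,42],[0,-13,28,0,52.5],[0,-15.6,33.6,0,63],[0,-18.2,39.2,0,73.5],[0,-20.5,43.5,0,84],[0,-21.5,45.2,0,94.5],[0,-21.5,45.2,-2,105],[0,-21.5,45.2,-4,115.5],[0,-21.5,45.2,-5,123.8],[0,-21.5,45.2,-8,123.8],[0,-21.5,45.2,-12,123.8],[0,-21.5,45.2,-15,123.8],[0,-21.5,45.2,-16.3,123.8],[0,-21.5,45.2,-16.3,123.8]]}}

```text
time_s: 9.12
ee_pos: [0.4211, 0.3692, 0.2073]
eef_rot: [-3.141, -0.001, 2.893]
force: [-0.5, -0.2, 0.3]
grip_width: 0.0941
grip_force: 0.0
```

Call:
{"op": "servo_tool", "data": {"motion": [[1,0,0,0,0],[1,0,0,0,0],[1,0,0,0,0],[1,0,0,0,0],[1,0,0,0,0],[1,0,0,0,0],[1,0,0,1,0],[1,0,0,4,0],[1,0,0,8,0],[1,0,0,12,0],[1,0,0,14,0],[1,0,0,15,0],[1,0,0,15,0]]}}

```text
time_s: 10.75
ee_pos: [0.4211, 0.3692, 0.3577]
eef_rot: [3.142, 0.0, 2.893]
force: [-0.6, 0.3, -1.6]
grip_width: 0.064
grip_force: 25.0
```

```bash
cat > where.py <<'E'
from station import ctrl
import sys
o=ctrl.get_obs();p=o["ee_pos"];y=o["eef_rot"][2]*57.296;x,yy,z,w=map(float,sys.argv[1:])
print(o["time_s"],p.round(4),round(y,1),"width",o["grip_width"],"F",o["force"].round(1),"q6",o["qpos"][5])
print("shift",(x/10-p[0]*100).round(2),(yy/10-p[1]*100).round(2),(z/10-p[2]*100).round(2),round((w-y+180)%360-180,1))
E
python3 snap.py b1 top 100 420 140 380;python3 where.py 637 -178.5 215 181
```

```text
10.8 [0.42104929 0.36914746 0.356972  ] [-3.14078854e+00 -6.18766557e-04  2.89298469e+00] [ 0.26856185  0.21664688 -1.17390422] 0.0634773572469985 24.999081194400787
10.8 [0.421  0.3691 0.357 ] 165.8 width 0.0634773572469985 F [ 0.3  0.2 -1.2] q6 -0.6677812787312459
shift 21.6 -54.76 -14.2 15.2
```

View pics/b1.png

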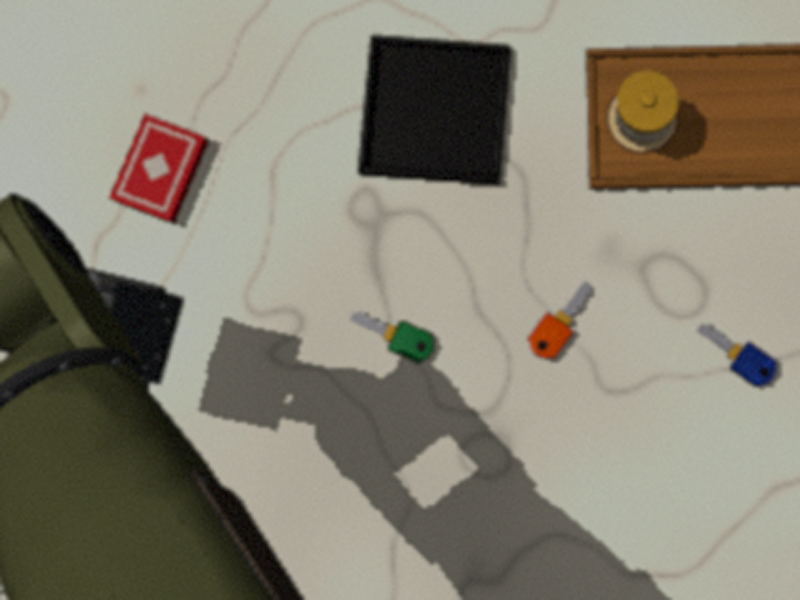

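The book is in the gripper (64 mm) and the candle stands on the pad at (645,105). Carry the book to the oak tray.

Call:
{"op": "servo_tool", "data": {"motion": [[1,1,-2.5,0,2],[1,3,-7.5,0,5],[1,5,-12.8,0,9],[1,7.1,-18.1,0,13],[1,9.2,-23.4,0,15.2],[1,11.3,-28.7,0,15.2],[1,13.4,-34,0,15.2],[1,15.5,-39.3,0,15.2],[1,17.6,-44.6,0,15.2],[1,19.6,-49.8,0,15.2],[1,21,-53.3,0,15.2],[1,21.6,-54.8,0,15.2],[1,21.6,-54.8,0,15.2],[1,21.6,-54.8,-4,15.2],[1,21.6,-54.8,-8,15.2],[1,21.6,-54.8,-12,15.2],[1,21.6,-54.8,-13.6,15.2],[1,21.6,-54.8,-14.4,15.2],[1,21.6,-54.8,-14.4,15.2]]}}

```text
time_s: 13.18
ee_pos: [0.6375, -0.1783, 0.215]
eef_rot: [-3.141, 0.002, -3.124]
force: [1.3, 0.2, -2.9]
grip_width: 0.0638
grip_force: 25.0
```

Call:
{"op": "servo_tool", "data": {"motion": [[0.2,0,0,0,0],[0.2,0,0,0,0],[0.2,0,0,0,0],[0.2,0,0,0,0],[0.2,0,0,1,0],[0.2,0,0,5,0],[0.2,0,0,10,0],[0.2,0,0,14,0],[0,0,0,16,0]]}}

```text
time_s: 14.3
ee_pos: [0.637, -0.1787, 0.3773]
eef_rot: [-3.14, 0.004, -3.125]
force: [-0.1, 0.1, -0.7]
grip_width: 0.0822
grip_force: 0.0
```

```bash
python3 where.py 588 377 206 158.5
```

```text
14.3 [ 0.637  -0.1787  0.3773] -179.0 width 0.08220971995824435 F [-0.1  0.1 -0.7] q6 -1.9163599994763256
shift -4.9 55.57 -17.13 -22.5
```

Call:
{"op": "servo_tool", "data": {"motion": [[0,-0.5,5,0,-5],[0,-1,11,0,-12],[0,-1.5,17,0,-20],[0,-2,23,0,-22.5],[0,-2.5,29,0,-22.5],[0,-3,35,0,-22.5],[0,-3.6,41,0,-22.5],[0,-4.2,47,0,-22.5],[0,-4.7,53,0,-22.5],[0,-4.9,55.6,0,-22.5],[0,-4.9,55.6,0,-22.5],[0,-4.9,55.6,-5,-22.5],[0,-4.9,55.6,-10,-22.5],[0,-4.9,55.6,-14,-22.5],[0,-4.9,55.6,-16.2,-22.5],[0,-4.9,55.6,-16.8,-22.5],[0,-4.9,55.6,-16.8,-22.5]]}}

```text
time_s: 16.42
ee_pos: [0.5885, 0.3771, 0.207]
eef_rot: [3.14, 0.001, 2.765]
force: [0.7, 0.4, 0.2]
grip_width: 0.0937
grip_force: 0.0
```

Call:
{"op": "servo_tool", "data": {"motion": [[1,0,0,0,0],[1,0,0,0,0],[1,0,0,0,0],[1,0,0,0,0],[1,0,0,0,0],[1,0,0,0,0],[1,0,0,1,0],[1,0,0,4,0],[1,0,0,8,0],[1,0,0,11,0],[1,0,0,12,0],[1,0,0,12,0]]}}

```text
time_s: 17.92
ee_pos: [0.5881, 0.3772, 0.3254]
eef_rot: [3.142, -0.0, 2.766]
force: [0.7, -0.4, -1.6]
grip_width: 0.0625
grip_force: 25.0
```

```bash
python3 where.py 643 113.5 212 175.5; python3 snap.py d1 top 130 450 140 300
```

```text
17.925 [0.5881 0.3772 0.3254] 158.5 width 0.06248447064959343 F [ 0.7 -0.4 -1.6] q6 -0.676888891377588
shift 5.49 -26.37 -11.34 17.0
17.975 [0.58802917 0.3771892  0.32437393] [-3.14042254e+00 -1.01289136e-03  2.76558564e+00] [-0.19795322 -0.31454772 -1.62474335] 0.0626284407860546 24.992370307445526
```

View pics/d1.png

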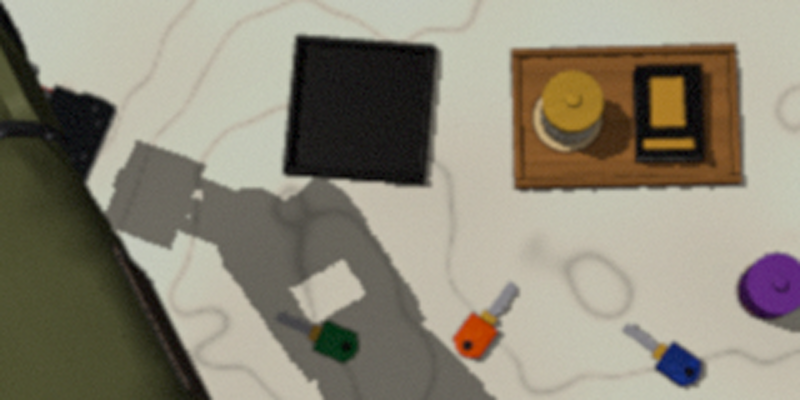

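The book lies square in the oak tray at (668,113), the candle on its pad. Place the card box and retreat toward the orange key.

Call:
{"op": "servo_tool", "data": {"motion": [[1,0.4,-2,0,2],[1,1.4,-6.5,0,7],[1,2.5,-11.5,0,12],[1,3.5,-16.5,0,17],[1,4.5,-21.5,0,17],[1,5.2,-25,0,17],[1,5.5,-26.4,0,17],[1,5.5,-26.4,0,17],[1,5.5,-26.4,-4,17],[1,5.5,-26.4,-8,17],[1,5.5,-26.4,-10.4,17],[1,5.5,-26.4,-11.3,17],[1,5.5,-26.4,-11.3,17],[0.2,5.5,-26.4,-11.3,17],[0.2,5.5,-26.4,-11.3,17],[0.2,5.5,-26.4,-11.3,17],[0.2,5.5,-26.4,-10,17],[0.2,5.5,-26.4,-6,17],[0.2,5.5,-26.4,-1,17],[0.2,5.5,-26.4,4,17]]}}

```text
time_s: 20.48
ee_pos: [0.6428, 0.1132, 0.3683]
eef_rot: [3.141, 0.001, 3.062]
force: [0.7, 0.1, 0.9]
grip_width: 0.0751
grip_force: 0.0
```

```bash
cat > m2.py <<'E'
from h import *
import sys
c=pickle.load(open(sys.argv[1]+".pkl","rb"))
print("orange head",blob(c,(305,342,248,290),.014,lambda h,s,v:(h<14)&(s>150)&(v>90))[1])
print("book",blob(c,(378,415,160,212),.030,lambda h,s,v:(v<55)|((h>16)&(s>140)&(v>150)))[1])
print("gold",blob(c,(378,415,160,195),.030,lambda h,s,v:(h>14)&(s>120)&(v>150))[1])
print("card",blob(c,(240,310,150,220),.026,lambda h,s,v:((h<8)|(h>170))&(s>90)&(v>90))[1])
print("candle",blob(c,(340,380,160,205),.074,lambda h,s,v:(s>140)&(h>15)&(h<30)&(v>60))[1])
E
python3 where.py 426 6 201 142; python3 snap.py e1 top 0 640 0 480; python3 m2.py e1
```

```text
20.475 [0.6428 0.1132 0.3683] 175.5 width 0.07510822005612544 F [0.7 0.1 0.9] q6 -1.3732388798132382
shift -21.68 -10.72 -16.73 -33.5
20.525 [0.64308933 0.11321876 0.37609484] [3.1395415  0.01024872 3.06226193] [1.17868572 0.08104685 5.29728778] 0.07525626396419227 0.0
orange head (426.3, 6.2, 39.1, 30.4, -36.2)
book (634.7, -177.6, 94.4, 67.8, 0.7)
gold (646.6, -175.8, 43.6, 28.7, 1.4)Traceback (most recent call last):
  File "m2.py", line 7, in <module>
    print("card",blob(c,(240,310,150,220),.026,lambda h,s,v:((h<8)|(h>170))&(s>90)&(v>90))[1])
                 ~~~~^^^^^^^^^^^^^^^^^^^^^^^^^^^^^^^^^^^^^^^^^^^^^^^^^^^^^^^^^^^^^^^^^^^^^
  File "h.py", line 24, in blob
    j=1+np.argmax(st[1:,4]);ct=max(cv2.findContours((l==j).astype(np.uint8),0,1)[0],key=cv2.contourArea).reshape(-1,2)
        ~~~~~~~~~^^^^^^^^^^
    return _wrapfunc(a, 'argmax', axis=axis, out=out, **kwds)
    return bound(*args, **kwds)
ValueError: attempt to get argmax of an empty sequence
```

Call:
{"op": "servo_tool", "data": {"motion": [[0.2,-4,-2,0,-8],[0.2,-9,-4.5,0,-17],[0.2,-14,-7,0,-26],[0.2,-19,-9.4,0,-33.5],[0.2,-21.7,-10.7,0,-33.5],[0.2,-21.7,-10.7,0,-33.5],[0.2,-21.7,-10.7,-5,-33.5],[0.2,-21.7,-10.7,-10,-33.5],[0.2,-21.7,-10.7,-14,-33.5],[0.2,-21.7,-10.7,-16,-33.5],[0.2,-21.7,-10.7,-16.5,-33.5],[0.2,-21.7,-10.7,-16.5,-33.5]]}}

```text
time_s: 22.02
ee_pos: [0.4267, 0.0064, 0.2011]
eef_rot: [3.141, 0.001, 2.478]
force: [0.1, 0.9, 0.4]
grip_width: 0.0754
grip_force: 0.0
```

Call:
{"op": "servo_tool", "data": {"motion": [[1,0,0,0,0],[1,0,0,0,0],[1,0,0,0,0],[1,0,0,0,0],[1,0,0,0,0],[1,0,0,0,0],[1,0,0,0,0],[1,0,0,1,0],[1,0,0,5,0],[1,0,0,9,0],[1,0,0,12,0],[1,0,0,13,0],[1,0,0,13,0]]}}

```text
time_s: 23.65
ee_pos: [0.426, 0.0063, 0.3306]
eef_rot: [3.141, 0.0, 2.478]
force: [0.8, -0.0, -1.0]
grip_width: 0.0319
grip_force: 24.9
```

```bash
python3 where.py 618.5 -179 232 181; python3 snap.py f1 side 180 480 100 325; python3 snap.py f2 top 0 640 0 480; python3 m2.py f2|tail -4
```

```text
23.65 [0.426  0.0063 0.3306] 142.0 width 0.03185598705920037 F [ 0.8 -0.  -1. ] q6 -0.9781505261675671
shift 19.25 -18.53 -9.86 39.0
23.7 [0.42594977 0.00623519 0.32988152] [-3.14108478e+00 -7.45946374e-04  2.47758310e+00] [-0.53571888 -0.18847722 -0.38362454] 0.03173485078816988 24.926713183522224
23.75 [0.42594889 0.00624946 0.32957599] [-3.14062615e+00 -1.39335442e-03  2.47759354e+00] [ 0.45131781  0.51363196 -1.06680686] 0.0320884754219284 24.926830753684044Traceback (most recent call last):
  File "m2.py", line 4, in <module>
    print("orange head",blob(c,(305,342,248,290),.014,lambda h,s,v:(h<14)&(s>150)&(v>90))[1])
                        ~~~~^^^^^^^^^^^^^^^^^^^^^^^^^^^^^^^^^^^^^^^^^^^^^^^^^^^^^^^^^^^^^
  File "h.py", line 24, in blob
    j=1+np.argmax(st[1:,4]);ct=max(cv2.findContours((l==j).astype(np.uint8),0,1)[0],key=cv2.contourArea).reshape(-1,2)
        ~~~~~~~~~^^^^^^^^^^
    return _wrapfunc(a, 'argmax', axis=axis, out=out, **kwds)
    return bound(*args, **kwds)
ValueError: attempt to get argmax of an empty sequence
```

View pics/f1.png

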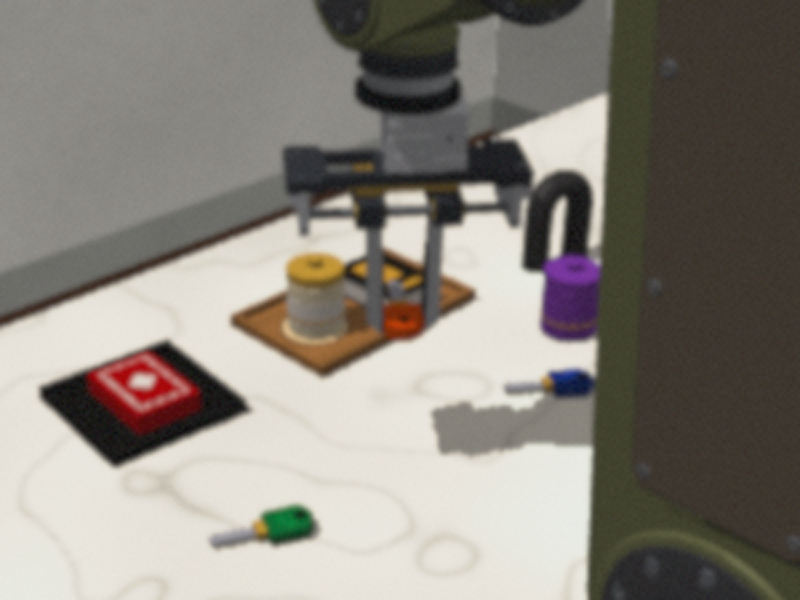

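The orange key is held level between the fingers; the box is flat in the middle of the black tray. Lay the key on the book.

Call:
{"op": "servo_tool", "data": {"motion": [[1,1.2,-1.2,0,4],[1,4.2,-4,0,12],[1,8,-7.7,0,21],[1,12,-11.6,0,30],[1,16,-15.4,0,37],[1,18.4,-17.7,0,39],[1,19.2,-18.5,0,39],[1,19.2,-18.5,0,39],[1,19.2,-18.5,-4,39],[1,19.2,-18.5,-7,39],[1,19.2,-18.5,-9,39],[1,19.2,-18.5,-9.9,39],[1,19.2,-18.5,-9.9,39],[0.45,19.2,-18.5,-9.9,39],[0.45,19.2,-18.5,-9.9,39],[0.45,19.2,-18.5,-9.9,39],[0.45,19.2,-18.5,-8.5,39],[0.45,19.2,-18.5,-5,39],[0.45,19.2,-18.5,0,39],[0.45,19.2,-18.5,4,39]]}}

```text
time_s: 26.25
ee_pos: [0.6179, -0.1787, 0.3739]
eef_rot: [-3.141, 0.002, -3.125]
force: [0.3, 0.0, -0.3]
grip_width: 0.0519
grip_force: 0.0
```

```bash
python3 where.py 399 -185.5 201 56
```

```text
26.25 [ 0.6179 -0.1787  0.3739] -179.0 width 0.05189973141280988 F [ 0.3  0.  -0.3] q6 -1.9259304807916782
shift -21.89 -0.68 -17.29 -125.0
```

Call:
{"op": "servo_tool", "data": {"motion": [[0.2,-3,0,0,-10.5],[0.2,-6,0,0,-21],[0.2,-9,0,0,-31.5],[0.2,-12,-0.2,0,-42],[0.2,-15,-0.4,0,-52.5],[0.2,-18,-0.6,0,-63],[0.2,-20,-0.7,0,-73.5],[0.2,-21.5,-0.7,0,-84],[0.2,-21.9,-0.7,0,-94.5],[0.2,-21.9,-0.7,-2,-105],[0.2,-21.9,-0.7,-4,-115.5],[0.2,-21.9,-0.7,-6,-125],[0.2,-21.9,-0.7,-10,-125],[0.2,-21.9,-0.7,-14,-125],[0.2,-21.9,-0.7,-16.5,-125],[0.2,-21.9,-0.7,-17,-125],[0.2,-21.9,-0.7,-17,-125]]}}

```text
time_s: 28.38
ee_pos: [0.3994, -0.1859, 0.2016]
eef_rot: [3.14, -0.0, 0.977]
force: [-0.1, 0.4, -0.1]
grip_width: 0.075
grip_force: 0.0
```

Call:
{"op": "servo_tool", "data": {"motion": [[1,0,0,0,0],[1,0,0,0,0],[1,0,0,0,0],[1,0,0,0,0],[1,0,0,0,0],[1,0,0,0,0],[1,0,0,0,0],[1,0,0,1,0],[1,0,0,5,0],[1,0,0,9,0],[1,0,0,12,0],[1,0,0,13,0],[1,0,0,13,0]]}}

```text
time_s: 30.0
ee_pos: [0.399, -0.1857, 0.3306]
eef_rot: [3.141, -0.0, 0.977]
force: [-0.0, 0.5, -1.8]
grip_width: 0.0317
grip_force: 25.0
```

```bash
sed -i '/orange head/d' m2.py; python3 where.py 624 115 232 -4.5; python3 snap.py g1 top 220 480 140 300; python3 m2.py g1
```

```text
30.0 [ 0.399  -0.1857  0.3306] 56.0 width 0.03171209368688721 F [-0.   0.5 -1.8] q6 0.07530944649872678
shift 22.5 30.07 -9.86 -60.5
30.05 [ 0.39897551 -0.18567081  0.32986806] [-3.14059315e+00  2.70833477e-05  9.76597896e-01] [ 0.51568538 -0.48203879 -0.7244422 ] 0.03175509120396849 24.977936893701553
book (634.5, -179.2, 95.9, 69.9, 0.9)
gold (653.1, -167.2, 25.3, 7.0, 0.6)
card (643.1, 115.0, 89.1, 64.0, -4.1)
candle (637.4, -84.6, 61.6, 60.7, -84.4)
```

View pics/g1.png

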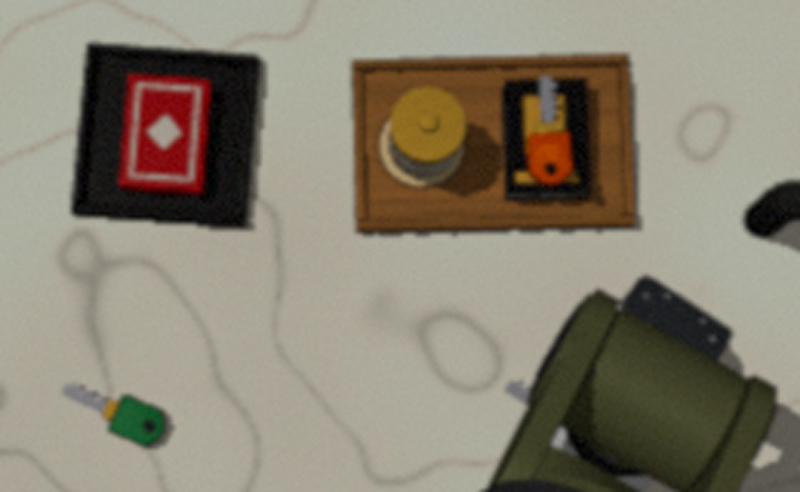

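The orange key lies centred on the book (548,130), and the box is square in its tray at (165,132). Lay the blue key on the box.

Call:
{"op": "servo_tool", "data": {"motion": [[1,1,1.5,0,-5],[1,4,5,0,-15],[1,7.2,9.6,0,-25],[1,10.5,14,0,-35],[1,13.8,18.4,0,-45],[1,17,22.8,0,-55],[1,20,27,0,-60.5],[1,22,29.4,0,-60.5],[1,22.5,30.1,0,-60.5],[1,22.5,30.1,0,-60.5],[1,22.5,30.1,-4,-60.5],[1,22.5,30.1,-8,-60.5],[1,22.5,30.1,-9.6,-60.5],[1,22.5,30.1,-10.3,-60.5],[1,22.5,30.1,-10.3,-60.5],[0.45,22.5,30.1,-10.3,-60.5],[0.45,22.5,30.1,-10.3,-60.5],[0.45,22.5,30.1,-10.3,-60.5],[0.45,22.5,30.1,-9,-60.5],[0.45,22.5,30.1,-5,-60.5]]}}

```text
time_s: 32.55
ee_pos: [0.6239, 0.1152, 0.2803]
eef_rot: [3.141, 0.003, -0.079]
force: [-0.1, -0.8, 0.5]
grip_width: 0.0518
grip_force: 0.0
```

Call:
{"op": "servo_tool", "data": {"motion": [[0.45,0,0,5,0],[0.3,-5,0,9,0],[0,-10,-4,9,0],[0,-15,-8,9,0],[0,-20,-12,9,0],[0,-22,-18,9,0],[0,-24,-24,9,0],[0,-26,-30,9,0],[0,-28,-36,9,0],[0,-28,-36,9,0],[0,-28,-36,9,0]]}}

```text
time_s: 33.92
ee_pos: [0.3441, -0.2446, 0.3711]
eef_rot: [3.141, -0.0, -0.08]
force: [0.2, 0.5, 0.5]
grip_width: 0.0938
grip_force: 0.0
```

```bash
python3 snap.py h1 top 220 520 140 340; python3 m2.py h1;python3 snap.py h2 side 150 500 120 382
```

```text
33.975 [ 0.34438119 -0.24401151  0.37102758] [ 3.14153985e+00 -4.30962844e-04 -7.89218886e-02] [-0.43481911  1.23771419 -1.24441438] 0.09385207272112601 0.0
book (634.9, -179.3, 96.6, 69.9, 0.0)
gold (650.9, -166.8, 13.4, 4.5, -20.5)
card (642.9, 114.9, 88.8, 64.0, -4.3)
candle (637.3, -84.3, 62.0, 60.0, 89.8)
34.025 [ 0.34455682 -0.24370813  0.37095407] [ 3.14153603e+00 -3.76243647e-04 -7.79307737e-02] [-0.52664725  0.12693661  0.7294056 ] 0.09365142290674242 0.0
```

View pics/h1.png

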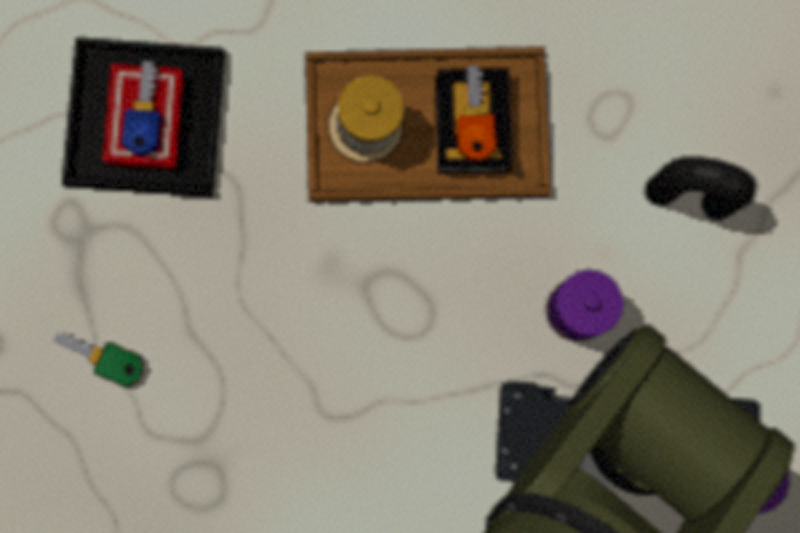

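View pics/h2.png

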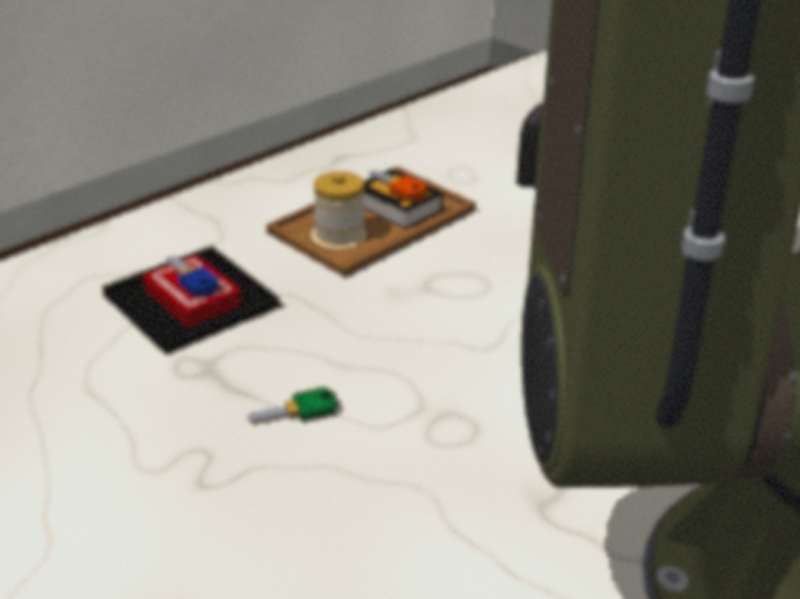

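Both views show the keys centred and flat on the box and the book, the candle upright on the pad, and the green key and arch undisturbed. Handing in.

```bash
python3 -c "
from station import ctrl
print(ctrl.hand_in())"
```

```text
the job is handed in; nothing more can be done
None
```

Both trays are made up as asked and the job was handed in at about 34 s of the 134 s allowed. The last pictures showed everything in place; the hand-in returned no verdict.

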